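# Take the spent battery out of a backup power unit under a snap-fit cover

## Robot

A 6-joint arm with a two-finger parallel gripper is mounted at the origin on the work surface. World frame = base frame: x ahead of the robot, y to its left, z up, the work surface at z = 0. Lengths are in m, angles in degrees, forces in N, time in s.
With the tool pointing down it reaches from about 0.325 to 0.775 m from the base axis. Payload 5.5 kg.
Tool frame: the origin (TCP) lies at the centre of the arm's flange, where the gripper is bolted on; the fingertips stand 182 mm ahead of it and the grasp point (between the pads) lies 163 mm ahead of it; z points along the fingers, y is the line along which they close (so a half turn about z gives the same grasp; the last joint's range is limited). The gripper opens to 88 mm and grips with 3 to 60 N. Pads are 20 mm wide; open, the fingers measure 115 mm over their backs; the gripper's body (75 mm by 178 mm) begins 61 mm behind the grasp point.
Start: joints at [-77.218, 5.22, 70.514, -0, 104.267, -3.249], TCP at [0.166, -0.577, 0.405] pointing down, gripper open.
Joint ranges: [-164.24, 164.24], [-49.07, 125.15], [9.68, 141.18], [-86.29, 266.29], [3.28, 154.24], [-151.56, 151.56]. Speed limits (degrees/s): [147.25, 147.25, 172.46, 180, 180, 180].

## Interface

Orientations are given as [roll, pitch, yaw] about the fixed x, y, z axes, in that order (R = Rz(yaw) Ry(pitch) Rx(roll)).
In Python, from station import r gives the robot as it stands. The module is installed in compiled form; this text tells all that it offers. Calls block until the motion is done:
- r.reach(position, orientation): joint-space move of the TCP to a pose.
- r.servo_line(position, rotation=None, speed=0.15): straight line of the TCP; rotation=None keeps the orientation; speed is the mean speed in m/s.
- r.move_joints(angles): joint-space move.
- r.let_go() and r.grab(squeeze=None): open the fingers fully, or close them until they stop; squeeze is the grip in N (None keeps the last).
- r.wait(seconds).
- r.inverse_kinematics(position, orientation): joint angles nearest the present ones, or None.
- r.sense(): the state.
- r.snapshot(name): name is "scene" or "side" or "wrist"; returns a dict with "frame" (384x512x3 uint8, red, green, blue), "fx", "fy", "cx", "cy" (pixels), "R" (3x3) and "t" (3): a world point X has camera coordinates R X + t. Camera axes: x right, y down, z forward; pixel columns grow to the right and rows downward; lengths in m; the calibration is good to about 2 mm. A picture is of the moment at which its call begins. There is no depth.
A pose or a line that the arm cannot do raises r.IKError and nothing moves.
- r.hand_in(): hands the job in; it is judged then, once.
The state is a dict: "clock": time; "joints": joint angles; "joint_vel": joint speeds; "joint_torque": joint torques, N m; "tcp_pos": TCP position; "orientation": TCP orientation; "contact_force": force on the tool from outside, world axes, zero at the start; "torque": the same for the moment, N m; "opening": finger opening in m; "gripper_force": force on a finger pad.
Only numpy, scipy, OpenCV 4.12 (cv2) and the standard library are available. Lean on these libraries where they do the work, as an engineer would, in place of code of your own. Each camera call takes 0.05 s, during which the arm holds its last target. There are 200 camera calls.

## Task

Take the spent battery out of the backup power unit: squeeze the orange snap tab of the light grey battery cover fully in with a gentle grip and, keeping it squeezed, tip the cover up at its tab side and draw its back tongues out of their keepers, straining neither tab, hook nor tongues. Set the cover down gently, open side down, on the green pad and let go of it. Then lift the red battery out of the bay and stand it gently upright in the yellow tray, leaving the fresh green battery and everything else on the desk where they are.

Things in the scene. Friction and masses are not known exactly. Their poses are not given: they have to be found in the camera images.
- unit: Backup power unit, fixed: dark grey housing 130 (x) x 240 (y) x 40 mm; origin at the centre of its underside, z up. Its flat deck is 40 mm above the desk. The battery bay and its cover are centred 55 mm towards +y; three outlets lie on the -y half. Low stops 4 mm high round the cover leave it about 1 mm of play each way.
- bay (a point): Bay centre on the deck, axes of the unit. From here: two keepers 9 mm high at x -38 to -29, y 29 to 47 on either side, each with a slot 6 mm high, open to +x, for a tongue; a catch bracket 11.5 mm high at x 36 to 48, y -13 to 13, whose lip holds the tab's hook. Battery well 27 (x) x 98 (y) mm, floor 8 mm above the desk.
- cover: Light grey battery cover, loose: hood open below, 54 (x) x 112 (y) x 42 mm, walls 3 mm, 0.11 kg. Origin at the centre of its lower rim, z up, x towards its orange tab. Closed, it stands on the deck at the bay centre with the unit's axes. Flat back wall at x = -27. Over 10 N in all between cover and unit strains hook or tongues; set it down under 30 N.
- tongue_line (a point): On the cover: midway between the ends of the two tongues, at the rim, x = -34 mm. The tongues (y = -38 and 38, 14 wide, 3 thick, 7 mm long) sit under the keepers. Lifted straight up over 3 mm they jam. Turned about this line (along y) with the tab side rising 0.25 to 0.3 rad, the cover can be drawn 8 to 11 mm along the unit's +x and lifted away.
- tab (a joint): Orange snap tab, 22 mm wide, in the middle of the cover's front (+x) wall; flexes about its root 36 mm above the rim. In rad: 0 = out, 0.25 = fully in. The hook at its foot comes free of the catch at 0.15 to 0.19. At 15 mm above the rim it takes 3 N to start and 11 N to hold in (harder higher up). Squeeze it against the back wall with 13 to 18 N; over 22 N a finger cracks it.
- tab_press (a point): Middle of the tab's outer face, 15 mm above the rim, a good height for the fingertip: 33 mm from the cover's middle when out, 28 mm when fully in, so 60 mm from the back wall's outer face when out, 55 mm when in. Fingertips 14 mm or more above the deck clear keepers and catch bracket.
- spent: Red-topped spent battery, 25 (x) x 96 (y) x 62 mm block, black with red label, about 0.33 kg, loose in the well with 1 mm of play a side, under the cover; origin at the centre of its underside, axes as the unit. It stands 30 mm out of the deck. Grip it across its 25 mm; set it down with less than 40 N.
- fresh: Fresh battery, same block with green top and label, standing on the desk: leave it alone. Origin at the centre of its underside.
- pad: Green felt-topped pad 200 x 200 x 4 mm on the desk, fixed: the cover goes here. Origin at the centre of its underside.
- tray: Yellow open collection tray, 150 (x) x 190 (y) x 36 mm, walls and floor 4 mm, fixed: the spent battery goes here. Origin at the centre of its underside.
- mug: Blue mug, 80 mm wide, 95 mm high. Bystander; origin at its underside.
- stapler: Black stapler, 135 mm long, 50 mm high. Bystander; origin at its underside.
- dispenser: Black tape dispenser, 150 mm long, 86 mm high. Bystander; origin at its underside.
- screwdriver: Screwdriver with yellow handle, 15 to 30 mm thick, lying on the desk. Bystander; origin below it on the desk.
- pen_cup: Dark pen cup with pens, 80 mm wide, 150 mm high. Bystander; origin at its underside.
- clip_box: Small cardboard box 70 x 45 x 22 mm. Bystander; origin at its underside.
Things that resemble listed ones, but are neither listed nor needed, are in the scene too. There is more than one size of the tray; the job needs the larger. There is more than one size of the cover; the one meant has the size given above.

How it is judged:
By the outcome, as a careful person would: the job done as asked, in the order asked, and still so for the second after the job is handed in, with the robot touching nothing.
It also fails if it takes over 69 s, if anything falls off the work surface, if the arm or the gripper's body presses on something with over 40 N, if the wrist force passes 120 N, or if a joint passes its speed limit or range.

## Working session

There is one attempt and no reset: what is moved stays moved. The work goes in short steps, each a Python script; the robot and the scene stay as the last script left them, time stands still between calls to the robot, and variables do not carry over. Pictures are saved under pics/ and viewed, at most 10 in all, crops included, and the job is handed in when it is done.

```bash
mkdir -p pics
cat > h.py <<'E'
import numpy as np, cv2, pickle
from station import r
def snap(n,f):
    s=r.snapshot(n); pickle.dump(s,open(f'pics/{f}.pkl','wb')); return s
def load(f): return pickle.load(open(f'pics/{f}.pkl','rb'))
def save(img,f): cv2.imwrite(f'pics/{f}.png',cv2.cvtColor(img,cv2.COLOR_RGB2BGR))
def px(s,u,v,z):
    R=np.array(s['R']);t=np.array(s['t']);d=R.T@np.array([(u-s['cx'])/s['fx'],(v-s['cy'])/s['fy'],1]);c=-R.T@t
    return c+d*(z-c[2])/d[2]
def proj(s,X):
    c=(np.array(s['R'])@np.atleast_2d(X).T).T+np.array(s['t']); return np.c_[s['fx']*c[:,0]/c[:,2]+s['cx'],s['fy']*c[:,1]/c[:,2]+s['cy']]
E
python3 - <<'E'
from h import *
for n in('scene','side','wrist'):
    s=snap(n,n); save(cv2.resize(s['frame'],(800,600),interpolation=cv2.INTER_CUBIC),n); print(n,s['fx'],-np.array(s['R']).T@s['t'],np.array(s['R'])[2])
print(r.sense())
E
```

```text
scene 427.1988902450795 [1.48187196 0.23312027 1.03516873] [-0.71538743 -0.15223639 -0.68194201]
side 454.9144758687568 [0.11241338 0.86340366 0.97599553] [ 0.28182143 -0.65021026 -0.70555177]
wrist 272.63632604697244 [ 0.24157708 -0.55566708  0.38436972] [-0.28070697 -0.07933926 -0.95650869]
{'clock': 0.15, 'joints': array([-7.72182568e+01,  5.25432664e+00,  7.05661008e+01,  3.26914153e-03,
        1.04267643e+02, -3.24937628e+00]), 'joint_vel': array([ 0.02539568, -0.17684397, -0.20020814,  0.01405096,  0.02911312,
        0.04660079]), 'joint_torque': array([ 2.39154819e-03, -4.47045457e+01, -4.06907666e+01,  6.98830909e-02,
        2.75022886e-02, -1.20476243e-04]), 'tcp_pos': array([ 0.16570675, -0.57671561,  0.40375395]), 'orientation': array([-1.79912251e+02, -8.15642065e-03,  1.60319165e+01]), 'contact_force': array([ 0.10843622,  0.11912555, -0.06220971]), 'torque': array([-0.01219082,  0.01911532,  0.06943754]), 'gripper_force': 0.0, 'opening': 0.08798703624102276}
```

View pics/scene.png

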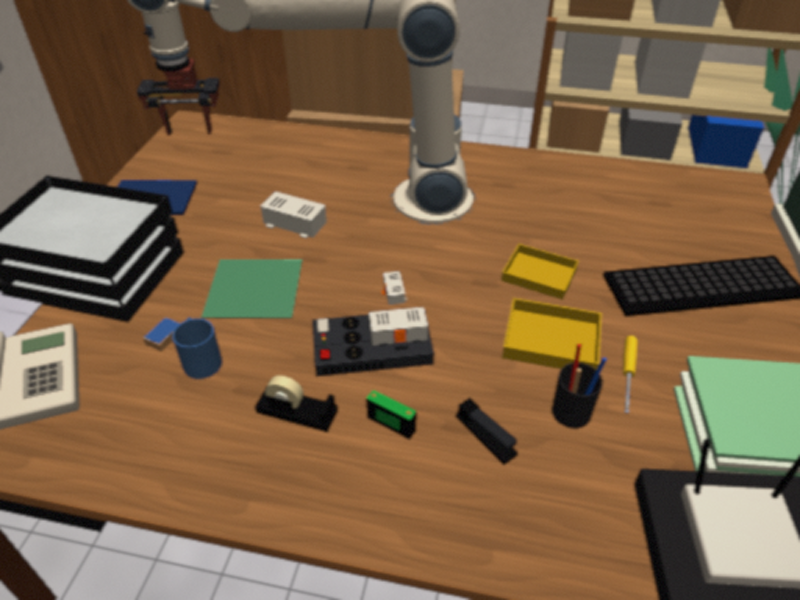

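View pics/side.png

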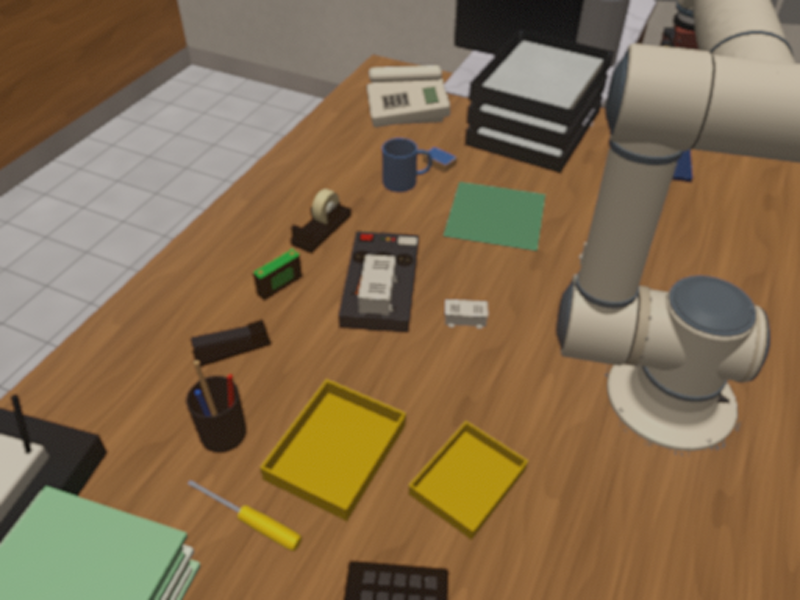

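Scene picture: the unit is at (372,340) with the orange-tabbed cover closed on its right half at (400,325). There are two cover look-alikes: (293,213), loose on the desk, and (393,287), small. The trays are at (553,333), the larger, and (540,270), the smaller. The pad is at (253,288). The fresh battery is at (391,413). Next I'll enlarge these.

Run:
```python
from h import *
a=load('scene')['frame'];b=load('side')['frame']
def c(f,u,v):
    return cv2.resize(f[v:v+75,u:u+100],(400,300),interpolation=cv2.INTER_CUBIC)
m=np.vstack([np.hstack([c(a,190,180),c(b,195,140)]),np.hstack([c(a,310,175),c(a,115,150)])])
save(m,'mos')
```

```text
(no output)
```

View pics/mos.png

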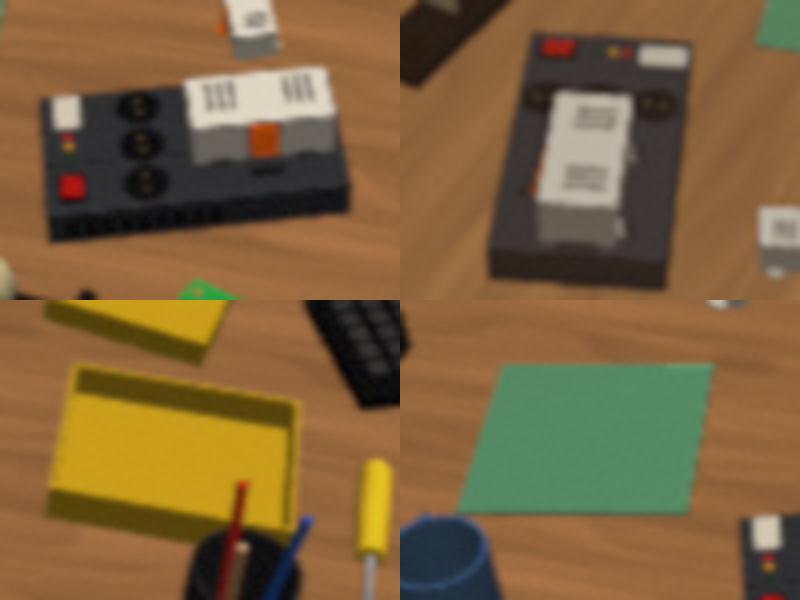

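Run:
```python
from h import *
a=load('scene');b=load('side');np.set_printoptions(precision=4,suppress=True)
def sh(n,s,P,z):
    Q=np.array([px(s,u-.5,v-.5,z)[:2] for u,v in P]); print(n,Q.tolist() and Q.round(4).tolist(),'edges',[(round(float(np.linalg.norm(d)),3),round(float(np.degrees(np.arctan2(d[1],d[0]))),1)) for d in np.diff(np.vstack([Q,Q[:1]]),axis=0)],'mean',Q.mean(0))
sh('unit sc',a,[(202,233.25),(200.5,204.25),(277,225.75)],.04)
sh('unit si',b,[(227.5,148.75),(268,150.5),(262,204.5),(217.5,202)],.04)
sh('tray sc',a,[(328.75,191.25),(385.5,200.5),(383,231.5),(322,222.5)],.036)
sh('tray si',b,np.array([(330,383),(405,413),(343,506),(264,463)])/1.5625,.036)
sh('pad',a,[(140.5,166.25),(193.5,166.25),(187.5,203.25),(129.5,203.25)],.004)
sh('cov',a,[(236.25,199.5),(271.25,197),(274,209.5),(238.5,212.5)],.082)
sh('bigc',a,np.array([(275,193),(325,209),(316,222),(265,207)])*.64,.042)
```

```text
unit sc [[0.6651, -0.1155], [0.545, -0.1586], [0.5858, 0.1049]] edges [(0.128, -160.3), (0.267, 81.2), (0.234, -70.2)] mean [ 0.5987 -0.0564]
unit si [[0.663, -0.1117], [0.5432, -0.16], [0.4626, 0.0618], [0.5799, 0.1071]] edges [(0.129, -158.0), (0.236, 110.0), (0.126, 21.1), (0.234, -69.2)] mean [ 0.5622 -0.0257]
tray sc [[0.3885, 0.2493], [0.3939, 0.4389], [0.5365, 0.4307], [0.5385, 0.2415]] edges [(0.19, 88.4), (0.143, -3.3), (0.189, -89.4), (0.15, 177.0)] mean [0.4643 0.3401]
tray si [[0.523, 0.2462], [0.3849, 0.2478], [0.3973, 0.4333], [0.5386, 0.4214]] edges [(0.138, 179.3), (0.186, 86.2), (0.142, -4.8), (0.176, -95.1)] mean [0.4609 0.3372]
pad [[0.365, -0.455], [0.323, -0.2602], [0.5159, -0.2177], [0.5578, -0.4117]] edges [(0.199, 102.2), (0.198, 12.4), (0.198, -77.8), (0.198, -167.3)] mean [ 0.4404 -0.3362]
cov [[0.5399, -0.037], [0.505, 0.0702], [0.5584, 0.0891], [0.5944, -0.016]] edges [(0.113, 108.0), (0.057, 19.5), (0.111, -71.1), (0.058, -159.0)] mean [0.5494 0.0266]
bigc [[0.1206, -0.3983], [0.1616, -0.2495], [0.2191, -0.2552], [0.1856, -0.4014]] edges [(0.154, 74.6), (0.058, -5.7), (0.15, -102.9), (0.065, 177.2)] mean [ 0.1717 -0.3261]
```

Only the cover on the unit fits: 112 x 57 mm, with an orange tab. The loose one measures 154 mm and the other is clearly smaller. The large tray fits at 150 x 190 mm, yaw about -3°. The unit's yaw is about 20° and the bay is near (0.545, 0.026). I'll refine this with the wrist camera.

Run:
```python
from h import *
p=[.545-.0,.026,.40]
for y in(110,-70): print(y,r.inverse_kinematics(p,[180,0,y]))
y=110 if r.inverse_kinematics(p,[180,0,110]) is not None else -70
q=[r.inverse_kinematics(p,[180,0,y]) for y in(110,-70)]
ok=[abs(k[5])+abs(k[3]) if k is not None else 999 for k in q]
y=(110,-70)[int(np.argmin(ok))]
r.reach(p,[180,0,y]); s=snap('wrist','w1'); save(cv2.resize(s['frame'],(800,600),interpolation=cv2.INTER_CUBIC),'w1')
print(y,r.sense()['tcp_pos'],r.sense()['joints'],r.sense()['clock'],-np.array(s['R']).T@s['t'],s['R'])
```

```text
110 [ -0.84136391  -3.23094127  79.53040811   0.         103.70053316
 -20.84136391]
-70 None
110 [0.54506859 0.02521945 0.3999864 ] [-9.19973296e-01 -3.22469965e+00  7.95257759e+01 -1.13643898e-02
  1.03701542e+02 -2.08395830e+01] 2.725 [0.51703838 0.09926621 0.38068656] [[ 0.94013441  0.34079859 -0.00190063]
 [ 0.32661754 -0.89939394  0.2905366 ]
 [ 0.09730505 -0.27376423 -0.95686199]]
```

View pics/w1.png

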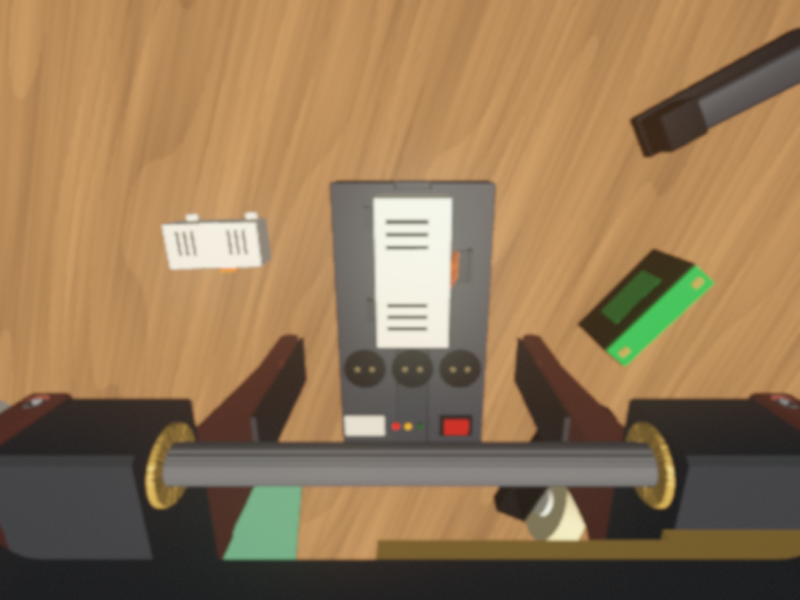

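Wrist picture: the cover top has corners (374,198), (452,198), (449,348) and (377,348), with the orange tab on its right at (455,268). The deck's far corners are (332,184) and (494,184).

Run:
```python
from h import *
s=load('w1');np.set_printoptions(precision=4,suppress=True)
f=lambda P,z:np.array([px(s,u/1.5625-.2,v/1.5625-.2,z)[:2] for u,v in P])
C=f([(374,198),(452,198),(449,348),(377,348)],.082);D=f([(332,184),(494,184),(482,440),(344,440)],.04)
ang=lambda d:np.degrees(np.arctan2(d[1],d[0]))
for n,Q in(('cov',C),('deck',D)): print(n,Q,Q.mean(0),ang(Q[1]-Q[0]),ang((Q[0]+Q[1])/2-(Q[2]+Q[3])/2)-90,[np.linalg.norm(Q[i]-Q[i-1]) for i in range(4)])
th=np.radians(20);X=np.array([np.cos(th),np.sin(th)]);Y=np.array([-X[1],X[0]])
print('bay from deck far edge',(D[0]+D[1])/2-.065*Y,(D[2]+D[3])/2)
g=cv2.resize(s['frame'][110:240,200:330],(600,600),interpolation=cv2.INTER_CUBIC);save(g,'w1c')
```

```text
cov [[ 0.5019  0.0668]
 [ 0.5524  0.0851]
 [ 0.5917 -0.0205]
 [ 0.5399 -0.0393]] [0.5465 0.023 ] 19.934836822755972 20.046339485619185 [np.float64(0.11266443228696764), np.float64(0.05368108066239438), np.float64(0.11262767810878128), np.float64(0.05508299070524282)]
deck [[ 0.4657  0.0612]
 [ 0.5841  0.1041]
 [ 0.6656 -0.1143]
 [ 0.5441 -0.1585]] [ 0.5649 -0.0269] 19.931420623426067 20.046175641142668 [np.float64(0.23329527354258622), np.float64(0.12598815148656262), np.float64(0.23313366579441017), np.float64(0.1292717709957466)]
bay from deck far edge [0.5471 0.0216] [ 0.6048 -0.1364]
```

View pics/w1c.png

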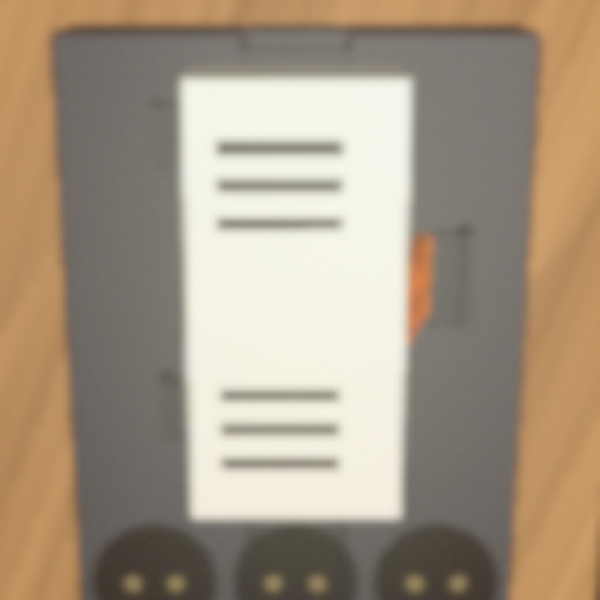

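Pose: yaw 20.0°, cover centre about (0.5463, 0.0243). I'll descend straddling it and start with a 3 N grip, watching the side force.

```bash
cat >> h.py <<'E'
th=np.radians(20);X=np.array([np.cos(th),np.sin(th),0]);Y=np.array([-X[1],X[0],0]);Z=np.array([0,0,1.])
BAY=np.array([.5463,.0243,.04])
def st(tag='',b=np.zeros(3)):
    s=r.sense();f=s['contact_force']-b;print(tag,'t%.2f op%.2f gf%.2f F(x,y,z) %.2f %.2f %.2f'%(s['clock'],s['opening']*1e3,s['gripper_force'],f@X,f@Y,f[2]),'tcp-bay',((s['tcp_pos']-BAY)@np.c_[X,Y,Z]*1e3).round(2),s['orientation'].round(2));return s
E
python3 - <<'E'
from h import *
P=BAY+.003*X
r.reach(P+Z*.28,[180,0,110])
r.servo_line(P+Z*(.0155+.182),speed=.1); r.wait(.2)
b=r.sense()['contact_force'];np.save('b.npy',b);st('free')
r.grab(3);r.wait(.2);st('3N',b)
E
```

```text
free t4.32 op87.26 gf0.00 F(x,y,z) 0.82 0.37 -0.17 tcp-bay [ 3.1900e+00 -8.0000e-02  1.9834e+02] [1.7992e+02 3.0000e-02 1.1000e+02]
3N t5.06 op60.13 gf2.87 F(x,y,z) -0.36 -0.20 -0.32 tcp-bay [3.0500e+00 1.0000e-02 1.9751e+02] [179.99   0.   110.  ]
```

Run:
```python
from h import *
b=r.sense()['contact_force']
P=BAY+.003*X+Z*.1975; off=0
for q in(5,7,9,11,13,15.5):
    r.grab(q); r.wait(.1); s=st(q,b)
    off=-(.0601-s['opening'])/2; r.servo_line(P+off*X,speed=.02); r.wait(.1); st(' shifted',b)
```

```text
5 t5.38 op59.75 gf4.65 F(x,y,z) -0.59 -0.67 0.43 tcp-bay [ 2.9400e+00 -1.0000e-02  1.9751e+02] [-179.99   -0.    110.  ]
 shifted t5.72 op59.32 gf4.66 F(x,y,z) -1.42 -0.18 0.40 tcp-bay [2.840e+00 2.000e-02 1.975e+02] [180.   0. 110.]
7 t6.04 op58.36 gf6.60 F(x,y,z) -1.16 -0.75 1.54 tcp-bay [ 2.7400e+00 -1.0000e-02  1.9746e+02] [-179.98   -0.    110.  ]
 shifted t6.39 op58.00 gf6.69 F(x,y,z) 0.23 0.23 0.90 tcp-bay [2.1800e+00 1.0000e-02 1.9754e+02] [179.98   0.   110.  ]
9 t6.71 op57.16 gf8.66 F(x,y,z) -1.06 0.75 2.21 tcp-bay [  2.07  -0.   197.5 ] [-179.99   -0.    110.  ]
 shifted t7.06 op56.57 gf8.76 F(x,y,z) -0.51 -0.67 0.45 tcp-bay [  1.59  -0.   197.55] [179.98   0.   110.  ]
11 t7.38 op55.67 gf10.79 F(x,y,z) -2.25 -0.22 0.51 tcp-bay [  1.46   0.   197.52] [-179.99   -0.    110.  ]
 shifted t7.72 op55.25 gf10.90 F(x,y,z) 0.16 -0.34 0.63 tcp-bay [ 8.9000e-01 -2.0000e-02  1.9757e+02] [179.97   0.   110.  ]
13 t8.04 op54.92 gf12.91 F(x,y,z) 0.62 -0.88 0.64 tcp-bay [8.8000e-01 1.0000e-02 1.9755e+02] [179.98   0.   110.  ]
 shifted t8.39 op54.87 gf12.91 F(x,y,z) 0.17 -0.44 1.90 tcp-bay [ 4.3000e-01 -1.0000e-02  1.9755e+02] [179.99   0.   110.  ]
15.5 t8.71 op55.01 gf15.40 F(x,y,z) -0.08 -0.17 0.50 tcp-bay [4.3000e-01 1.0000e-02 1.9753e+02] [180.  -0. 110.]
 shifted t9.06 op54.77 gf15.39 F(x,y,z) 0.38 -0.38 1.39 tcp-bay [4.5000e-01 1.0000e-02 1.9752e+02] [-180.   -0.  110.]
```

Fully squeezed at 55 mm and 15.4 N, with almost no side load. Now I'll tip it about the tongue line.

```bash
cat >> h.py <<'E'
from scipy.spatial.transform import Rotation as Ro
R0=Ro.from_euler('xyz',[180,0,110],degrees=True)
def tilt(p0,piv,a):
    q=Ro.from_rotvec(-Y*a); return piv+q.apply(p0-piv),(q*R0).as_euler('xyz',degrees=True)
E
python3 - <<'E'
from h import *
s0=r.sense(); b=s0['contact_force']; p0=BAY+.00045*X+Z*.1975; piv=BAY-.034*X
for i,a in enumerate(np.linspace(.03,.275,8)):
    p,e=tilt(p0,piv,a); r.servo_line(p,e,speed=.05); r.wait(.05); s=st('%.3f'%a,b)
    if np.linalg.norm(s['contact_force']-b)>6.5: print('STOP');break
E
```

```text
0.030 t9.38 op55.32 gf15.38 F(x,y,z) -0.49 0.47 1.05 tcp-bay [-5.6600e+00 -1.0000e-02  1.9843e+02] [178.32   0.   109.99]
0.065 t9.72 op55.01 gf15.37 F(x,y,z) -1.50 -0.22 0.66 tcp-bay [-1.2520e+01 -2.0000e-02  1.9924e+02] [176.33  -0.   109.99]
0.100 t10.06 op54.94 gf15.38 F(x,y,z) -1.64 -0.09 0.05 tcp-bay [-19.43  -0.   199.84] [174.31  -0.   109.99]
0.135 t10.40 op55.16 gf15.39 F(x,y,z) -0.35 0.00 0.13 tcp-bay [-2.6350e+01  1.0000e-02  2.0025e+02] [172.29  -0.   109.99]
0.170 t10.74 op55.03 gf15.40 F(x,y,z) -1.73 0.41 -1.96 tcp-bay [-3.336e+01  3.000e-02  2.004e+02] [ 1.7028e+02 -1.0000e-02  1.0999e+02]
0.205 t11.08 op54.74 gf15.42 F(x,y,z) 1.13 -0.23 -2.31 tcp-bay [-4.0340e+01  3.0000e-02  2.0032e+02] [ 1.6827e+02 -1.0000e-02  1.0999e+02]
0.240 t11.43 op55.16 gf15.44 F(x,y,z) 2.18 0.17 -3.80 tcp-bay [-4.7340e+01  4.0000e-02  1.9998e+02] [ 1.6626e+02 -1.0000e-02  1.0999e+02]
0.275 t11.77 op55.42 gf15.45 F(x,y,z) 3.79 0.11 -4.56 tcp-bay [-5.4280e+01  2.0000e-02  1.9953e+02] [164.24   0.   109.99]
```

Run:
```python
from h import *
b=np.load('b.npy')
p,e=tilt(BAY+.00045*X+Z*.1975,BAY-.034*X,.275)
r.wait(.1);st('now',b)
p=p-.0005*Z+.0006*X; r.servo_line(p,e,speed=.02);r.wait(.1);st('relax',b)
for d in(2,4,6,8,9.5):
    r.servo_line(p+X*(d-.6)*1e-3,e,speed=.02);r.wait(.05);s=st(d,b)
    if np.linalg.norm(s['contact_force']-b)>7:print('STOP');break
```

```text
now t11.87 op54.66 gf15.44 F(x,y,z) 2.89 -0.92 -2.28 tcp-bay [-5.4240e+01  1.0000e-02  1.9951e+02] [164.25   0.   110.  ]
relax t12.22 op55.05 gf15.37 F(x,y,z) -1.62 0.39 1.02 tcp-bay [-5.3940e+01 -3.0000e-02  1.9917e+02] [1.6427e+02 1.0000e-02 1.1000e+02]
2 t12.52 op55.09 gf15.33 F(x,y,z) -3.88 0.11 4.35 tcp-bay [-5.2610e+01 -7.0000e-02  1.9909e+02] [1.6428e+02 1.0000e-02 1.1000e+02]
4 t12.82 op55.26 gf15.34 F(x,y,z) -4.07 -0.44 4.01 tcp-bay [-5.0400e+01 -8.0000e-02  1.9908e+02] [1.6423e+02 2.0000e-02 1.1000e+02]
6 t13.12 op55.24 gf15.36 F(x,y,z) -3.30 -0.92 3.97 tcp-bay [-4.8360e+01 -6.0000e-02  1.9901e+02] [1.6422e+02 1.0000e-02 1.1000e+02]
8 t13.42 op54.79 gf15.37 F(x,y,z) -4.27 -0.64 5.01 tcp-bay [-4.6380e+01  1.0000e-02  1.9891e+02] [164.23  -0.   110.  ]
9.5 t13.72 op54.82 gf15.37 F(x,y,z) -3.34 -1.29 4.46 tcp-bay [-4.4930e+01  2.0000e-02  1.9895e+02] [164.24  -0.   110.  ]
```

Run:
```python
from h import *
b=np.load('b.npy')
p,e=tilt(BAY+.00045*X+Z*.1975,BAY-.034*X,.275); p=p-.0005*Z+.0095*X
for dz in(.004,.012,.025):
    r.servo_line(p+Z*dz,e,speed=.04);s=st(dz,b)
    if np.linalg.norm(s['contact_force']-b)>9:print('STOP');raise SystemExit
r.servo_line(p+Z*.10,e,speed=.15);st('up',b)
PAD=np.array([.4404,-.3362,.004]);o=[180,0,102.4]
r.reach(PAD+Z*.29,o);r.wait(.1);s=st('over',b)
s=snap('side','s2');save(cv2.resize(s['frame'],(800,600),interpolation=cv2.INTER_CUBIC),'s2')
```

```text
0.004 t13.97 op55.21 gf15.42 F(x,y,z) -1.41 -0.14 -1.10 tcp-bay [-4.489e+01  1.200e-01  2.026e+02] [ 1.6424e+02 -2.0000e-02  1.1000e+02]
0.012 t14.32 op54.90 gf15.42 F(x,y,z) -1.08 -0.04 -0.70 tcp-bay [-4.4840e+01 -2.0000e-02  2.1139e+02] [1.642e+02 2.000e-02 1.100e+02]
0.025 t14.79 op55.18 gf15.42 F(x,y,z) -1.38 -0.26 -0.75 tcp-bay [-4.4900e+01 -5.0000e-02  2.2437e+02] [1.6421e+02 2.0000e-02 1.1000e+02]
up t15.44 op54.97 gf15.42 F(x,y,z) -0.57 -0.66 -1.40 tcp-bay [-4.5080e+01  4.0000e-02  2.9789e+02] [ 1.6432e+02 -3.0000e-02  1.1000e+02]
over t16.96 op54.77 gf15.42 F(x,y,z) -0.88 -0.63 -1.54 tcp-bay [-221.92 -301.8   254.39] [1.7996e+02 2.0000e-02 1.0250e+02]
```

View pics/s2.png

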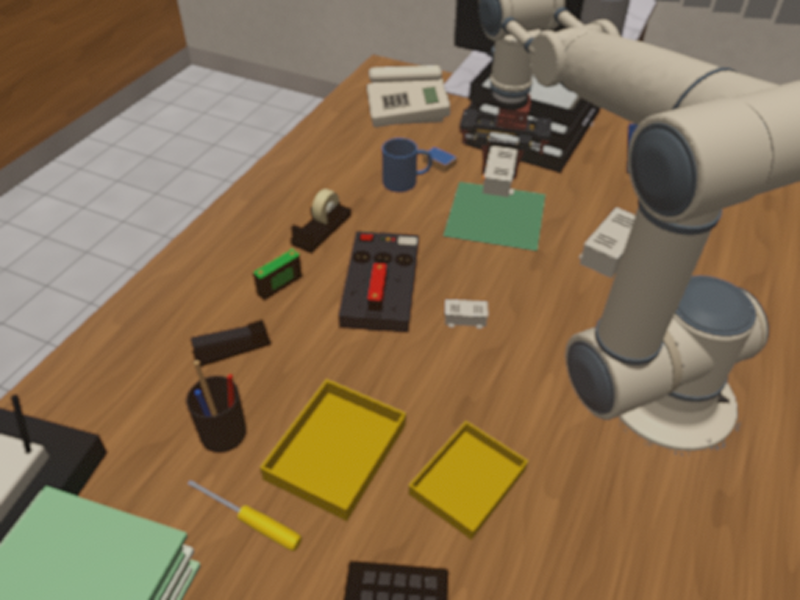

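The side picture shows the cover held over the pad at (500,170) and the red battery exposed at (377,283). Next I'll lower the cover with contact sensing and release it.

Run:
```python
from h import *
PAD=np.array([.4404,-.3362,.004]);o=[180,0,102.4]
r.servo_line(PAD+Z*.210,o,speed=.12);r.wait(.15)
b=r.sense()['contact_force'];st('near',b)
for h in np.arange(.206,.1935,-.001):
    r.servo_line(PAD+Z*h,o,speed=.01);s=st('%.4f'%h,b)
    if (s['contact_force']-b)[2]>2.5:break
r.wait(.1);st('set',b);r.let_go();r.wait(.2);st('open',b)
r.servo_line(PAD+Z*.27,o,speed=.15);st('up',b)
```

```text
near t17.98 op54.83 gf15.42 F(x,y,z) 0.00 0.00 0.00 tcp-bay [-222.62 -302.87  175.32] [1.7993e+02 1.0000e-01 1.0240e+02]
0.2060 t18.52 op55.41 gf15.42 F(x,y,z) -0.95 0.43 0.29 tcp-bay [-222.83 -302.53  169.88] [-1.7999e+02 -1.0000e-02  1.0240e+02]
0.2050 t18.77 op55.01 gf15.42 F(x,y,z) -0.15 0.05 -0.00 tcp-bay [-222.83 -302.53  168.94] [-1.800e+02 -1.000e-02  1.024e+02]
0.2040 t19.02 op54.84 gf15.42 F(x,y,z) 0.15 -0.70 -0.48 tcp-bay [-222.83 -302.5   167.9 ] [-1.7999e+02 -1.0000e-02  1.0240e+02]
0.2030 t19.27 op55.05 gf15.42 F(x,y,z) 0.75 0.54 -1.38 tcp-bay [-222.83 -302.52  166.91] [-1.7999e+02 -1.0000e-02  1.0240e+02]
0.2020 t19.52 op54.70 gf15.42 F(x,y,z) -0.10 1.59 -0.42 tcp-bay [-222.81 -302.51  165.9 ] [-1.800e+02 -1.000e-02  1.024e+02]
0.2010 t19.77 op54.97 gf15.42 F(x,y,z) -0.29 -0.14 -0.81 tcp-bay [-222.83 -302.53  164.92] [-1.800e+02 -1.000e-02  1.024e+02]
0.2000 t20.02 op55.25 gf15.42 F(x,y,z) -0.33 1.00 -1.47 tcp-bay [-222.82 -302.52  163.9 ] [-1.7999e+02 -1.0000e-02  1.0240e+02]
0.1990 t20.27 op55.11 gf15.42 F(x,y,z) 0.48 0.90 0.03 tcp-bay [-222.82 -302.51  162.91] [-1.800e+02 -1.000e-02  1.024e+02]
0.1980 t20.52 op54.81 gf15.42 F(x,y,z) -0.03 0.14 -0.30 tcp-bay [-222.8 -302.5  161.9] [-1.7999e+02 -1.0000e-02  1.0240e+02]
0.1970 t20.77 op54.84 gf15.42 F(x,y,z) 0.29 0.04 0.57 tcp-bay [-222.75 -302.65  161.31] [1.7998e+02 3.0000e-02 1.0240e+02]
0.1960 t21.02 op54.97 gf15.46 F(x,y,z) 0.06 2.90 5.05 tcp-bay [-222.62 -302.65  160.85] [1.7995e+02 5.0000e-02 1.0241e+02]
set t21.12 op54.75 gf15.46 F(x,y,z) -0.76 2.82 5.54 tcp-bay [-222.63 -302.63  160.83] [1.7996e+02 4.0000e-02 1.0241e+02]
open t22.02 op87.91 gf0.00 F(x,y,z) -1.12 -0.12 0.39 tcp-bay [-222.8  -302.52  159.98] [-1.800e+02 -1.000e-02  1.024e+02]
up t22.66 op87.75 gf0.00 F(x,y,z) -0.48 1.00 0.50 tcp-bay [-222.87 -302.4   233.31] [-1.7998e+02 -3.0000e-02  1.0240e+02]
```

Run:
```python
from h import *
print('pencup',px(load('scene'),576/1.5625,418/1.5625,0),px(load('side'),222/1.5625,443/1.5625,0))
r.reach(BAY+Z*.30,[180,0,110])
r.servo_line(BAY+Z*(.0145+.182),[180,0,110],speed=.12);r.wait(.2)
b=r.sense()['contact_force'];st('free',b)
r.grab(8);r.wait(.1);st('8',b)
r.grab(30);r.wait(.1);st('30',b)
s=snap('side','s3');save(cv2.resize(s['frame'][90:240,200:400],(800,600),interpolation=cv2.INTER_CUBIC),'s3')
```

```text
pencup [0.65857142 0.39742819 0.        ] [0.63341869 0.40260814 0.        ]
free t25.30 op88.15 gf0.00 F(x,y,z) 0.00 0.00 0.00 tcp-bay [ 2.4000e-01 -5.0000e-02  1.9742e+02] [1.7992e+02 3.0000e-02 1.1000e+02]
8 t26.38 op24.87 gf7.98 F(x,y,z) 1.50 -0.69 0.44 tcp-bay [ 6.0000e-02 -1.0000e-02  1.9654e+02] [179.98   0.   110.  ]
30 t26.70 op25.10 gf29.97 F(x,y,z) 1.27 0.47 -0.49 tcp-bay [ 5.0000e-02 -0.0000e+00  1.9655e+02] [179.98   0.   110.  ]
```

View pics/s3.png

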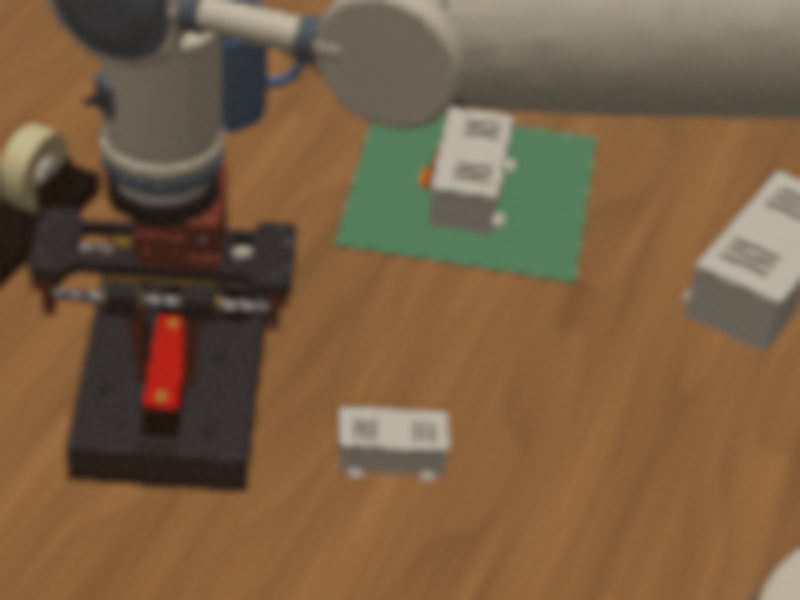

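The picture shows the cover resting flat inside the green pad at (470,170) and the battery gripped at (165,360). Next I'll lift it and carry it to the tray.

Run:
```python
from h import *
b=r.sense()['contact_force'];o=[180,0,110]
for h in(.204,.216,.232):
    r.servo_line(BAY+Z*h,o,speed=.05);s=st(h,b)
    if np.linalg.norm(s['contact_force']-b)>15:print('STOP');raise SystemExit
r.servo_line(BAY+Z*.31,o,speed=.15)
T=np.array([.455,.339,.004]);o=[180,0,87]
r.reach(T+Z*.31,o);r.wait(.1);st('over')
r.servo_line(T+Z*.236,o,speed=.1);r.wait(.15);b=r.sense()['contact_force'];st('near',b)
for h in np.arange(.233,.222,-.001):
    r.servo_line(T+Z*h,o,speed=.01);s=st('%.4f'%h,b)
    if (s['contact_force']-b)[2]>3.5:break
r.wait(.1);st('set',b);r.let_go();r.wait(.2);st('open',b)
r.servo_line(T+Z*.34,o,speed=.15);st('up',b);r.wait(.2)
s=snap('side','s4');save(cv2.resize(s['frame'],(800,600),interpolation=cv2.INTER_CUBIC),'s4')
```

```text
0.204 t27.05 op24.65 gf29.95 F(x,y,z) -1.45 0.55 -3.00 tcp-bay [-1.7000e-01 -1.0000e-02  2.0402e+02] [-179.95   -0.    110.  ]
0.216 t27.44 op25.25 gf29.95 F(x,y,z) -2.08 0.21 -2.35 tcp-bay [-2.0000e-02 -7.0000e-02  2.1668e+02] [1.7998e+02 2.0000e-02 1.1000e+02]
0.232 t27.91 op24.81 gf29.95 F(x,y,z) -2.22 0.26 -2.38 tcp-bay [ 3.0000e-02 -3.0000e-02  2.3255e+02] [1.7996e+02 2.0000e-02 1.1000e+02]
over t29.93 op24.89 gf29.95 F(x,y,z) 0.32 -1.03 -2.49 tcp-bay [ 22.15 325.79 273.99] [1.7999e+02 2.0000e-02 8.6920e+01]
near t30.97 op24.36 gf29.95 F(x,y,z) 0.00 0.00 0.00 tcp-bay [ 22.12 327.   201.14] [ 1.7991e+02 -6.0000e-02  8.7000e+01]
0.2330 t31.42 op24.63 gf29.95 F(x,y,z) -0.31 0.24 -0.04 tcp-bay [ 21.8  326.95 196.85] [-1.7999e+02  1.0000e-02  8.7000e+01]
0.2320 t31.67 op24.73 gf29.95 F(x,y,z) -1.07 0.35 -0.49 tcp-bay [ 21.82 326.96 195.9 ] [-179.99    0.     87.  ]
0.2310 t31.92 op24.79 gf29.95 F(x,y,z) -0.65 -0.44 0.12 tcp-bay [ 21.8  326.94 194.88] [-1.7999e+02  1.0000e-02  8.7000e+01]
0.2300 t32.17 op24.65 gf29.95 F(x,y,z) -0.21 0.30 -0.43 tcp-bay [ 21.79 326.95 193.87] [-1.7999e+02  1.0000e-02  8.7000e+01]
0.2290 t32.42 op24.31 gf29.95 F(x,y,z) -1.09 0.24 -0.09 tcp-bay [ 21.81 326.95 192.89] [-1.7999e+02  1.0000e-02  8.7000e+01]
0.2280 t32.67 op24.79 gf29.95 F(x,y,z) -1.30 -0.18 2.80 tcp-bay [ 21.89 326.97 192.5 ] [ 1.7997e+02 -2.0000e-02  8.7000e+01]
0.2270 t32.92 op24.97 gf29.94 F(x,y,z) -2.45 -0.54 8.05 tcp-bay [ 21.9  326.94 192.47] [ 1.7995e+02 -4.0000e-02  8.7000e+01]
set t33.02 op25.12 gf29.94 F(x,y,z) -2.53 -0.79 7.89 tcp-bay [ 21.89 326.94 192.46] [ 1.7995e+02 -4.0000e-02  8.7000e+01]
open t34.28 op87.69 gf0.00 F(x,y,z) 0.33 0.33 2.13 tcp-bay [ 21.86 326.93 191.  ] [180.  -0.  87.]
up t35.18 op87.64 gf0.00 F(x,y,z) -0.42 0.02 2.03 tcp-bay [ 21.73 326.91 302.64] [-1.7991e+02  7.0000e-02  8.7000e+01]
```

View pics/s4.png

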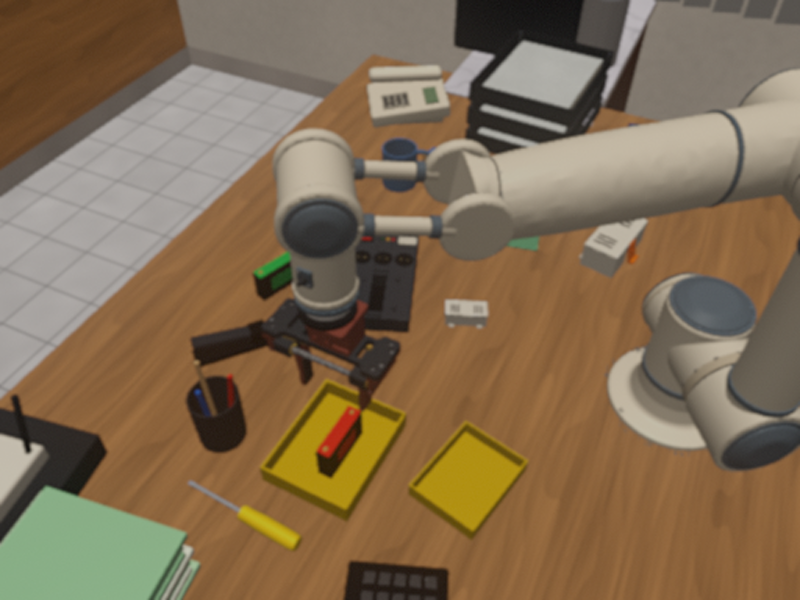

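The picture shows the red battery standing upright in the larger yellow tray at (338,440), with the gripper clear and the bystanders where they were.

```bash
python3 -c "
from h import *
print(r.hand_in())"
```

```text
the job is handed in; nothing more can be done
None
```

The job is handed in at about 35 s of the 69 s allowed: the cover lies open side down on the green pad, and the spent battery stands upright in the larger yellow tray. The hand-in call returned no verdict.

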